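# Roll a mortar core onto the jig's centre line and bring the jaw down

## Robot

A 6-joint arm with a two-finger parallel gripper is mounted at the origin on a cart in front of the work surface, level with it; the furniture and walls round the work are solid. World frame = base frame: x ahead of the robot, y to its left, z up, the work surface at z = 0. Lengths are in mm, angles in degrees, forces in N, time in s.
With the tool pointing down it reaches from about 300 to 850 mm from the base axis. Payload 4.2 kg.
Tool frame: the origin (TCP) lies at the very end of the fingers, on their centre line; the grasp point (between the pads) lies 19 mm behind it (hold_point_z is the z of the grasp point in the tool frame, in mm); z points along the fingers, y is the direction in which the jaws open and shut (so a half turn about z gives the same grasp; the last joint's range is limited). The gripper opens to 91 mm and grips with 3 to 60 N. Pads are 32 mm wide; open, the fingers measure 118 mm over their backs; the gripper's body (76 mm by 178 mm) begins 60 mm behind the grasp point.
Start: joints at [-73.109, 18.312, 89.639, -0, 72.044, -1.146], TCP at [178.038, -546.759, 213.976] pointing down, gripper open.
Joint ranges: [-177.97, 177.97], [-48.28, 115.42], [12.27, 149.76], [-77.06, 257.06], [2.81, 150.46], [-146.56, 146.56]. Speed limits (degrees/s): [147.25, 147.25, 180, 180, 180, 180].

## Interface

Orientations are given as [roll, pitch, yaw] about the fixed x, y, z axes, in that order (R = Rz(yaw) Ry(pitch) Rx(roll)).
In Python, from workcell import state, grab_frame, job_done, hold_point_z gives the robot as it stands. The module is installed in compiled form; this text tells all that it offers.
- The arm moves only by the shell command python3 -m creep 'ROWS' [FORCE]. ROWS is JSON, a list of rows, each a list of 7 numbers: the closure, from 0 (fully open) to 1 (shut), then the shift along the tool's x, y, z in mm, then the turn, a rotation vector about the tool's x, y, z in degrees. A call has 1 to 5 rows; each row shifts and turns the commanded pose from where the row before left it, along the tool's axes as they then stand; what a row does not reach is not made up. A row lasts 1/8 s, in which the tool goes at most 62.5 mm and 10.7 degrees, less where a joint would pass 70% of its speed; a pose out of reach is approached as far as the arm can. A call is refused whole if a number of a shift passes 62.5 or a number of a turn 10.7, either way. A call with a gripper value outside its range is refused whole. The fingers move at their own pace and stop on an object; FORCE is the grip in N (left out, the last holds). Time passes only in rows, so rows that do not move let the fingers close. It gives the time, the measured TCP pose, the force and the opening at its end, in the units of the state.
- state(): the state, without advancing time (a new reading comes with each control period).
- grab_frame(name): name is "scene" or "side" or "wrist"; returns a dict with "frame" (480x640x3 uint8, red, green, blue), "fx", "fy", "cx", "cy" (pixels), "k1" (the pictures are not rectified: a ray, as slopes to the right and down, at radius r is drawn at 1 + k1 r^2 times it, then the intrinsics apply), "view" (4x4, takes a point from world to camera coordinates). Camera axes: x right, y down, z forward; pixel columns grow to the right and rows downward; lengths in mm; the calibration is good to about 2 mm. A picture is of the moment at which its call begins. There is no depth.
- job_done(): hands the job in, once; it reports no verdict.
The state is a dict: "time_s": time; "qpos": joint angles; "qvel": joint speeds; "effort": joint torques, N m; "ee_pos": TCP position; "ee_rot": TCP orientation; "force": force on the tool from outside, world axes, zero at the start; "torque": the same for the moment, N m; "gripper_width": finger opening in mm.
Only numpy, scipy, OpenCV 4.12 (cv2) and the standard library are available. Lean on these libraries where they do the work, as an engineer would, in place of code of your own. Each camera call takes 0.05 s, during which the arm holds its last target.

## Task

Get the mortar core ready for its splitting test without pinching or lifting it: working only on its top with your fingertips, not shoving its side, push the top sideways so that the core rolls, not slides, along the jig's bed until it lies centred along the black line, and take your fingers off it. Then tip the upright jaw over with your fingertips and let it down, without slamming it, until it rests on the core. The core must stay on its line, and the marker pen on the other side of the bed must not be pushed about.

Things in the scene. Friction and masses are not known exactly. Their poses are not given: they have to be found in the camera images.
- core: Loose grey mortar core, a cylinder 50 mm across, 100 mm long, 0.38 to 0.59 kg, red line along it. Lies 45 to 68 mm to either side of the black line, parallel to it. Origin: its centre, 25 mm above the bed. x along it; z up at the start, turns as it rolls. Rolls easily, rests where left. A fingertip pressed lightly on top and moved sideways goes twice as far as the core.
- line_center (a point): Middle of the 3 mm black line on the flush white strip across the jig's bed, on the bed's top, 22 mm above the worktop. x along the line towards the jaw's hinge; y across it, the way the core rolls; z up.
- splitting_jig: Steel jig, fixed in place. Flat bed 150 mm along the line, 210 mm across it, top 22 mm above the worktop; a 9 mm high rib runs along each edge parallel to the line, 101 mm from it. Origin: under the line's middle, on the worktop; axes as line_center.
- upper_jaw (a joint): Jaw angle, rad: 0 = level, resting on a core on the line; pi/2 = upright; 1.80 = stop, leaning back from the core. Starts at 1.60 to 1.80 and stays up. Pushed towards the core past about 1.4 it sinks by its own weight, below 1 rad/s, braked by a damper in the hinge; 1 to 3 N at its end moves it. With no core beneath, it sinks to -0.09.
- jaw_hinge (a point): Centre of the jaw's hinge pin, on the fixed jig: 80 mm from line_center in +x, 64 mm above the bed. The pin lies along y, between two steel cheeks 50 mm wide over all. Axes as line_center.
- jaw_tip (a point): Centre of the 22 mm black ball on the jaw's free end, 170 mm from the pin. The jaw is a straight grey arm, 26 mm wide, from the pin to 152 mm. Its outer face (the one away from the core when upright, on top when closed) lies 9 mm from the pin's centre; a shallow hollow steel face is on the other side.
- marker_pen: White marker pen with black cap, 132 mm long, 18 mm thick, loose on the bed on the other side of the line from the core, about parallel to the line and 45 to 68 mm from it. Origin: middle of its underside; y along the pen. Leave it alone.

How it is judged (in metres and radians):
On the way, in this order (a step that is already met when the one before it is completed fails the run):
1. the core has been rolled, not slid, onto the black line and lies there still, let go, with the jaw still up (y of core in the frame of line_center between -0.005 and 0.005 m and x of core in the frame of line_center between -0.025 and 0.025 m and z of core in the frame of line_center between 0.021 and 0.029 m and angle between the x axis of core and the x axis of line_center, either way round below 0.07 rad and angle between core's own z axis and vertical above 1.2 rad and contact force between the fingers and core below 0.1 N and linear speed of core below 0.01 m/s and value of joint upper_jaw above 1.2 rad), for 0.3 s.
2. the jaw has been let down onto the core (value of joint upper_jaw between -0.03 and 0.04 rad), for 0.2 s.
At the end, for the whole second after the job is handed in: Core still, on the bed, centred within 5 mm of the line, 25 mm of its middle, parallel within 4 degrees, turned over by rolling (1.2 rad or more); jaw still, resting on it (-0.03 to 0.04 rad); pen within 20 mm of its start (all of step 2 and y of core in the frame of line_center between -0.005 and 0.005 m and x of core in the frame of line_center between -0.025 and 0.025 m and z of core in the frame of line_center between 0.021 and 0.029 m and angle between the x axis of core and the x axis of line_center, either way round below 0.07 rad and angle between core's own z axis and vertical above 1.2 rad and velocity of joint upper_jaw between -0.05 and 0.05 rad/s and linear speed of core below 0.01 m/s and distance of marker_pen from where it was at the start of the episode below 0.02 m); the robot touches nothing.
It fails at once if the fingers reached down beside the core and pinched it or shoved its side, instead of working on its top (contact force between the fingers and core above 0.5 N and height (world z) of the grasp point below 0.07 m).
It fails at once if the core was lifted or tipped up (its centre more than 12 mm above where it lies) (height (world z) of core above 0.059 m).
It fails at once if the core was knocked off the bed (height (world z) of core below 0.035 m).
It fails at once if the marker pen was pushed more than 20 mm (distance of marker_pen from where it was at the start of the episode above 0.02 m).
It fails at once if the jaw was slammed down (faster than 3 rad/s) (velocity of joint upper_jaw below -3 rad/s).
It also fails if it takes over 67 s, if anything falls off the work surface, if the arm or the gripper's body presses on something with over 40 N, if the wrist force passes 120 N, or if a joint passes its speed limit or range.

## Working session

There is one attempt and no reset: what is moved stays moved. The work goes in short steps, Python scripts to look and compute and a shell command to move; the robot and the scene stay as the last step left them, time stands still between calls to the robot, and variables do not carry over. Pictures are saved under pics/ and viewed, and the job is handed in when it is done.

```bash
mkdir -p pics
python3 - <<'E'
from workcell import state, grab_frame, hold_point_z
import cv2
print(hold_point_z); s=state(); print(s)
for n in ("scene","side","wrist"):
    f=grab_frame(n); cv2.imwrite(f"pics/{n}0.png",f["frame"][:,:,::-1]); print(n,{k:(v.tolist() if hasattr(v,'tolist') else v) for k,v in f.items() if k!="frame"})
E
```

```text
-18.8
{'time_s': 0.0, 'qpos': array([-7.31120211e+01,  1.83518807e+01,  8.97068871e+01, -8.99257457e-04,
        7.20423548e+01, -1.14704413e+00]), 'qvel': array([ 0.00205266,  0.02529379, -0.05293338,  0.02550782,  0.07694479,
        0.01930093]), 'effort': array([-1.44159501e-03, -4.12466526e+01, -2.31971812e+01,  7.27824890e-02,
        4.57277836e-02, -1.39676872e-04]), 'ee_pos': array([ 177.85846406, -546.27354083,  213.11460964]), 'ee_rot': array([-1.79898881e+02, -1.16951795e-03,  1.80353000e+01]), 'force': array([0.48086827, 0.48665771, 0.73895098]), 'torque': array([-0.01253005,  0.01802695, -0.01203374]), 'gripper_width': 91.13004380457592}
scene {'fx': 600.4346868204151, 'fy': 600.4346868204151, 'cx': 320.33068440309944, 'cy': 239.54020245557234, 'k1': -0.1371815082686285, 'view': [[-0.5117541443264724, -0.8590773036294519, -0.009689280336027036, 506.5402130776181], [-0.40139208322349473, 0.24905110263342325, -0.8813954525651803, 180.0829808900668], [0.7595999547723675, -0.44716857522172354, -0.47227976247558046, 665.661079149367], [0.0, 0.0, 0.0, 1.0]]}
side {'fx': 610.600569848684, 'fy': 610.600569848684, 'cx': 316.7954666382062, 'cy': 234.51456635484874, 'k1': -0.03955821790770655, 'view': [[0.9271104878393589, -0.37460628531023993, 0.01167366027984101, -338.45365740451405], [-0.21741600758202462, -0.5629301895853955, -0.7973956867831955, 351.0257484685603], [0.30528089194274677, 0.7367358635626571, -0.603343885653304, 528.7946616961464], [0.0, 0.0, 0.0, 1.0]]}
wrist {'fx': 412.52443831632456, 'fy': 412.52443831632456, 'cx': 325.49459916986956, 'cy': 245.3839835428411, 'k1': -0.06573077503246223, 'view': [[0.3101022095418218, -0.9506987722034739, -0.0029093243353647126, -574.2356547232469], [-0.9202073725983223, -0.3009224718641533, 0.25032789964936253, -27.181946230135974], [-0.2388619079153757, -0.07495005308854842, -0.9681567427276698, 391.4717710859601], [0.0, 0.0, 0.0, 1.0]]}
```

View pics/scene0.png

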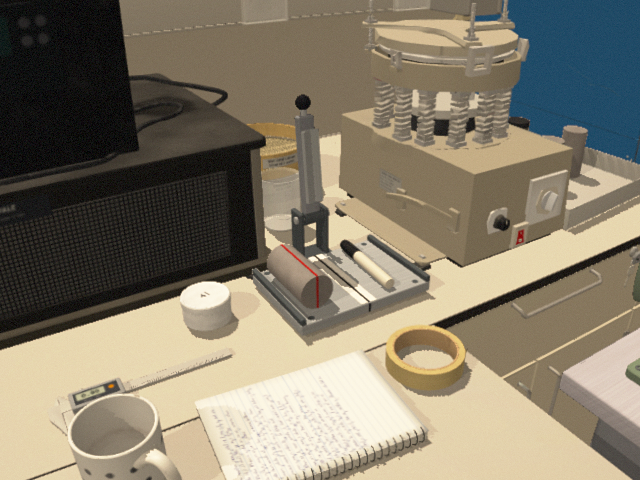

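View pics/side0.png

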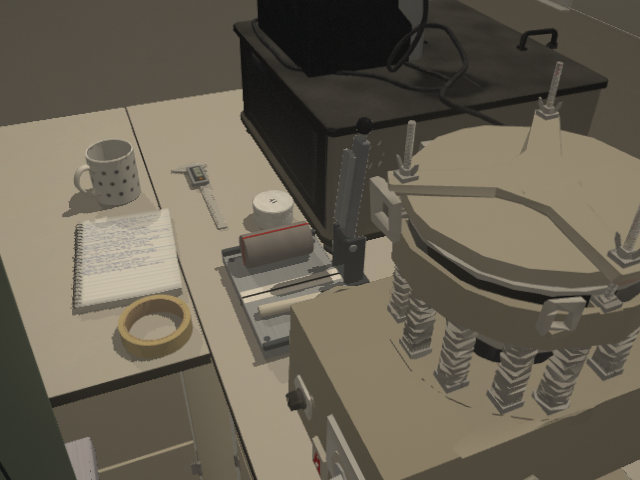

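View pics/wrist0.png

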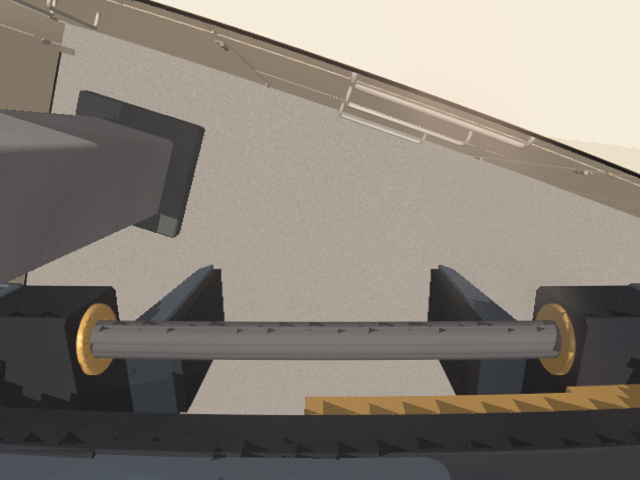

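```bash
cat > h.py <<'E'
import numpy as np, cv2
from workcell import state, grab_frame
def shot(n,tag,box=None,sc=1):
    f=grab_frame(n); im=f["frame"][:,:,::-1]
    if box: x0,y0,x1,y1=box; im=cv2.resize(im[y0:y1,x0:x1],None,fx=sc,fy=sc,interpolation=cv2.INTER_CUBIC)
    cv2.imwrite(f"pics/{tag}.png",im); return f
def K(f): return np.array([[f["fx"],0,f["cx"]],[0,f["fy"],f["cy"]],[0,0,1.]]), np.array([f["k1"],0,0,0,0])
def proj(f,P):
    k,d=K(f); V=np.array(f["view"]); r=cv2.Rodrigues(V[:3,:3])[0]
    return cv2.projectPoints(np.atleast_2d(np.array(P,float)),r,V[:3,3],k,d)[0].reshape(-1,2)
def onz(f,uv,z):
    k,d=K(f); V=np.array(f["view"])
    n=cv2.undistortPoints(np.array(uv,float).reshape(-1,1,2),k,d).reshape(-1,2)
    D=np.c_[n,np.ones(len(n))]@V[:3,:3]; C=-V[:3,:3].T@V[:3,3]
    return C+D*((z-C[2])/D[:,2])[:,None]
E
python3 - <<'E'
from h import *
shot("scene","sc1",(240,80,440,340),3) ; 
shot("scene","sc1b",(240,220,440,340),4); shot("side","si1",(210,110,390,360),3); shot("side","si1b",(215,210,375,350),5)
E
```

```text
(no output)
```

View pics/sc1b.png

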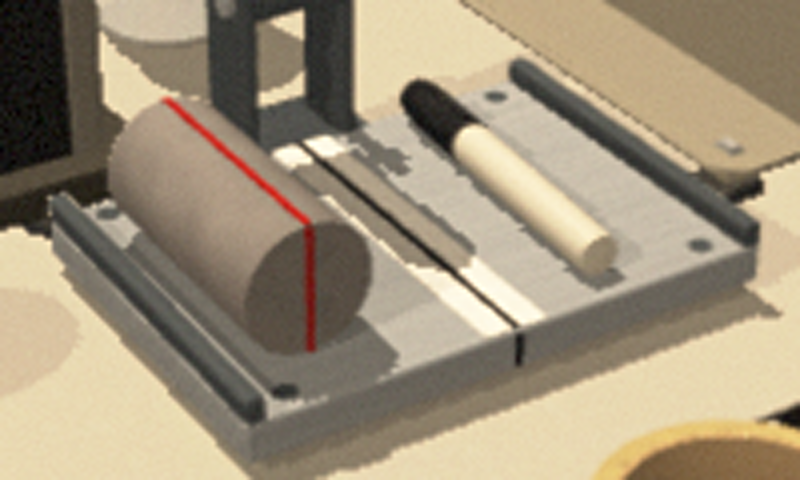

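View pics/si1b.png

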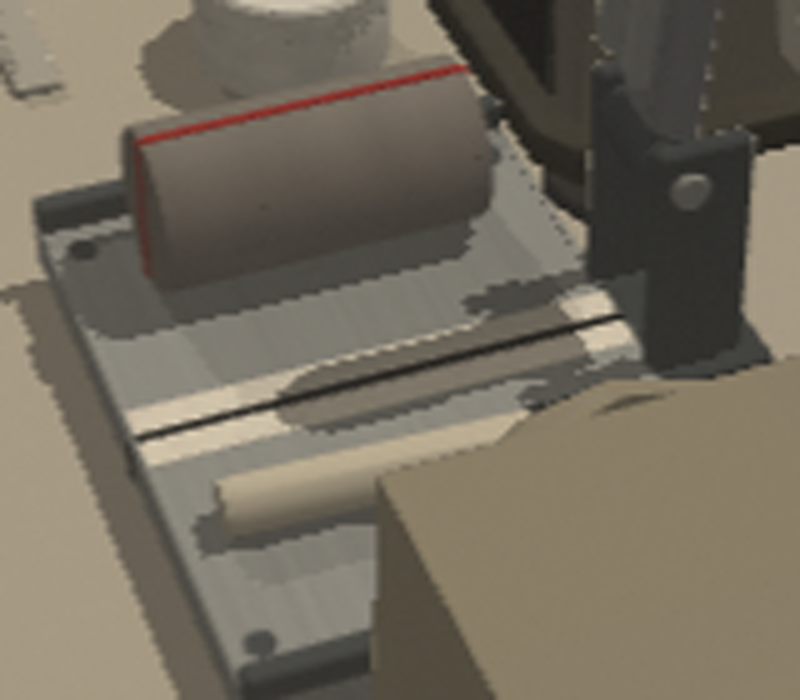

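Run:
```python
from h import *
S=grab_frame("scene"); D=grab_frame("side")
np.set_printoptions(precision=1,suppress=True)
print("line scene",onz(S,[(370,301.5),(315.2,255.7)],22)); print("line side",onz(D,[(242.6,297.6),(339,273.4)],22))
print("red scene",onz(S,[(318,275.5),(282,245)],72)); print("red side",onz(D,[(242,238.4),(309,223.4)],72))
print("bed corners side", onz(D,[(215+38/5,210+228/5),(215+243/5,210+690/5)],22))
print("bed corners scene", onz(S,[(240+255/4,220+428/4),(240+757/4,220+245/4)],22))
```

```text
line scene [[371.9 289.8  22. ]
 [518.4 289.7  22. ]]
line side [[372.4 293.3  22. ]
 [517.6 291.9  22. ]]
red scene [[396.2 356.3  72. ]
 [493.4 357.8  72. ]]
red side [[394.3 359.4  72. ]
 [496.7 358.9  72. ]]
bed corners side [[370.6 392.9  22. ]
 [370.6 194.1  22. ]]
bed corners scene [[368.7 394.2  22. ]
 [369.3 188.7  22. ]]
```

View pics/sc1.png

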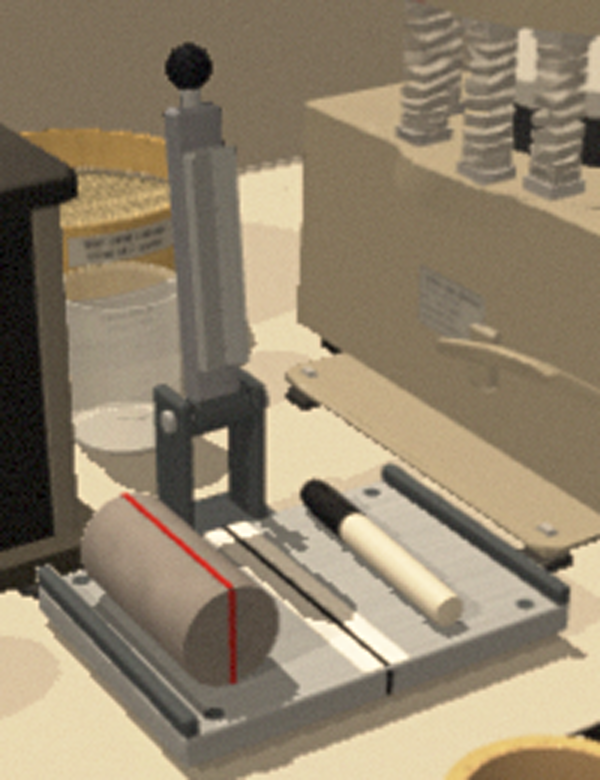

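View pics/si1.png

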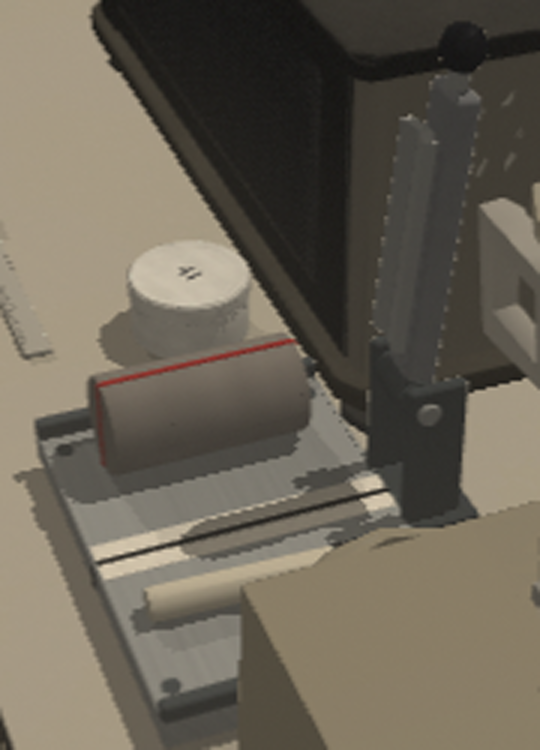

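Run:
```python
from h import *
S=grab_frame("scene"); D=grab_frame("side")
np.set_printoptions(precision=1,suppress=True)
print("oven foot",onz(S,[(266,262),(100,308)],0)); 
for z in (120,150,180): print(z,onz(S,[(262,135)],z),onz(D,[(327,106),(320,122)],z))
# ball
b=(240+189/3,80+65/3); d=(210+463/3,110+47/3)
for z in (245,250,255): print(z,onz(S,[b],z),onz(D,[d],z))
# heater near corner, side
print("heater",onz(S,[(340,192),(450,262)],0),onz(S,[(342,117),(463,172)],80))
print(proj(S,[(x,280,z) for x,z in((521,22),(526,86))]))
```

```text
oven foot [[575.4 346.8   0. ]
 [582.8 607.6   0. ]]
120 [[819.5 228.5 120. ]] [[635.7 623.9 120. ]
 [599.5 569.1 120. ]]
150 [[736.2 267.  150. ]] [[610.4 565.3 150. ]
 [576.4 513.9 150. ]]
180 [[653.  305.5 180. ]] [[585.1 506.7 180. ]
 [553.4 458.7 180. ]]
245 [[579.7 270.9 245. ]] [[552.6 309.8 245. ]]
250 [[563.6 279.9 250. ]] [[548.1 301.  250. ]]
255 [[547.4 288.8 255. ]] [[543.5 292.3 255. ]]
heater [[745.3 100.4   0. ]
 [422.2  99.8   0. ]] [[949.5 -34.6  80. ]
 [551.1 -36.4  80. ]]
[[319.8 253.4]
 [317.6 214.8]]
```

Run:
```python
from h import *
W=grab_frame("wrist"); S=grab_frame("scene"); D=grab_frame("side")
np.set_printoptions(precision=0,suppress=True)
for z in (0,-300,-700): print(z,onz(W,[(90,95),(200,130),(175,235),(0,125),(350,90),(60,20)],z))
# heater tall extents: bottom right front corner & top plate edges
for z in (100,200,300): print(z, onz(S,[(372,55),(520,80),(370,20)],z), onz(D,[(395,230),(560,330),(295,330)],z))
P=[(x,y,300) for x,y in((178,-546),(330,-150),(340,0),(335,150),(400,340))]
print(proj(S,P),proj(D,P))
```

```text
0 [[ 220. -308.    0.]
 [ 219. -413.    0.]
 [ 117. -414.    0.]
 [ 168. -227.    0.]
 [ 294. -532.    0.]
 [ 275. -268.    0.]]
-300 [[ 198. -139. -300.]
 [ 198. -326. -300.]
 [  15. -327. -300.]
 [ 107.    4. -300.]
 [ 331. -537. -300.]
 [ 297.  -68. -300.]]
-700 [[ 170.   86. -700.]
 [ 170. -210. -700.]
 [-120. -212. -700.]
 [  25.  314. -700.]
 [ 380. -544. -700.]
 [ 326.  200. -700.]]
100 [[1427. -456.  100.]
 [ 942. -612.  100.]
 [2096. -918.  100.]] [[588. 266. 100.]
 [675.  27. 100.]
 [393. 138. 100.]]
200 [[1004. -153.  200.]
 [ 647. -268.  200.]
 [1496. -493.  200.]] [[516. 150. 200.]
 [586. -42. 200.]
 [360.  47. 200.]]
300 [[580. 149. 300.]
 [352.  76. 300.]
 [895. -68. 300.]] [[ 445.   33.  300.]
 [ 498. -111.  300.]
 [ 328.  -44.  300.]]
[[821.  74.]
 [633.  68.]
 [564.  76.]
 [489.  89.]
 [326.  98.]] [[6.e+10 7.e+11]
 [4.e+02 5.e+02]
 [3.e+02 3.e+02]
 [2.e+02 2.e+02]
 [2.e+02 9.e+01]]
```

```bash
python3 -m creep '[[1,0,0,-10,0,0,-10],[1,0,0,-10,0,0,-10],[1,0,0,-10,0,0,-10],[1,0,0,-10,0,0,-10],[1,0,0,-10,0,0,-10]]' 10; python3 -m creep '[[1,0,0,-10,0,0,-10],[1,0,0,-10,0,0,-10],[1,0,0,-10,0,0,-10],[1,0,0,-10,0,0,-10],[1,0,0,0,0,0,-10]]'
```

```text
time_s: 1.32
ee_pos: [178.1, -546.7, 264.3]
ee_rot: [180.0, 0.0, 68.4]
force: [-0.7, 0.6, -0.6]
gripper_width: 44.4
time_s: 1.95
ee_pos: [178.2, -547.1, 304.9]
ee_rot: [-180.0, 0.1, 118.4]
force: [-0.8, -0.4, 0.4]
gripper_width: 0.8
```

```bash
python3 -m creep '[[1,35.5,39,0,0,0,0],[1,35.5,39,0,0,0,0],[1,35.5,39,0,0,0,0],[1,35.5,39,0,0,0,0]]'; python3 -m creep '[[1,35.5,39,0,0,0,0],[1,35.5,39,0,0,0,0],[1,35.5,39,0,0,0,0],[1,35.5,39,0,0,0,0],[1,0,0,0,0,0,0]]'
```

```text
time_s: 2.45
ee_pos: [249.3, -346.5, 304.1]
ee_rot: [180.0, 0.0, 118.0]
force: [0.3, -0.0, -0.4]
gripper_width: 0.7
time_s: 3.08
ee_pos: [320.5, -146.7, 304.2]
ee_rot: [179.9, 0.0, 118.4]
force: [0.5, -0.6, 0.4]
gripper_width: 0.2
```

```bash
python3 -m creep '[[1,0,0,0,0,0,-10.3],[1,0,0,0,0,0,-10.3],[1,0,0,0,0,0,-10.3],[1,0,0,0,0,0,-10.3],[1,0,0,0,0,0,-10.3]]'; python3 -m creep '[[1,0,0,0,0,0,-10.1],[1,0,55,0,0,0,0],[1,0,55,0,0,0,0],[1,0,55,0,0,0,0],[1,0,55,0,0,0,0]]';  python3 -m creep '[[1,0,55,0,0,0,0],[1,0,55,0,0,0,0],[1,0,55,0,0,0,0],[1,-20,55,0,0,0,0],[1,-40,45,0,0,0,0]]'
```

```text
time_s: 3.7
ee_pos: [319.6, -150.6, 304.0]
ee_rot: [-180.0, 0.0, 169.8]
force: [0.1, -0.6, -0.5]
gripper_width: 0.4
time_s: 4.32
ee_pos: [321.6, 71.1, 304.2]
ee_rot: [-180.0, 0.1, 179.5]
force: [1.4, 0.9, 0.7]
gripper_width: 0.5
time_s: 4.95
ee_pos: [383.9, 336.5, 304.3]
ee_rot: [180.0, 0.1, 179.7]
force: [1.1, -1.2, 0.4]
gripper_width: 0.7
```

```bash
python3 -m creep '[[1,-40,28,0,0,0,0],[1,-20,0,0,0,0,0],[1,0,0,0,0,0,0],[1,0,0,0,0,0,0]]'
python3 - <<'E'
from h import *
print(state()['qpos'],state()['ee_rot'],state()['ee_pos'])
shot("scene","sc2"); shot("wrist","w2")
E
```

```text
time_s: 5.45
ee_pos: [442.7, 361.5, 304.2]
ee_rot: [-180.0, -0.0, 179.6]
force: [-0.1, 0.0, -0.2]
gripper_width: 0.4
[ 3.80788764e+01  1.56628856e+01  8.05557042e+01  4.61977530e-03
  8.38127592e+01 -5.14832145e+01] [-1.79984071e+02 -2.73883817e-02  1.79561588e+02] [442.67956068 361.48526169 304.24068664]
```

View pics/sc2.png

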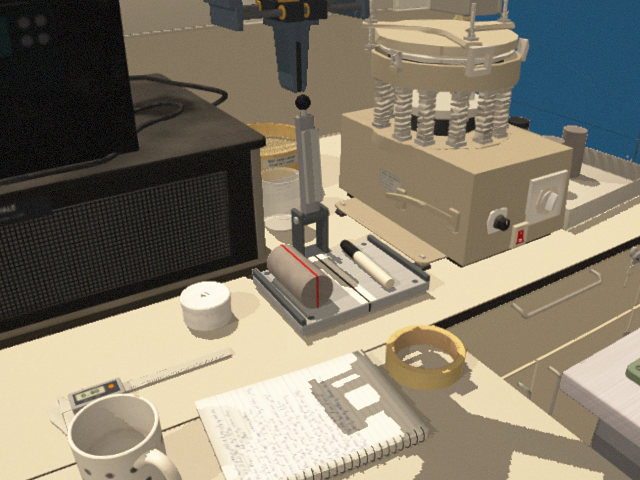

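View pics/w2.png

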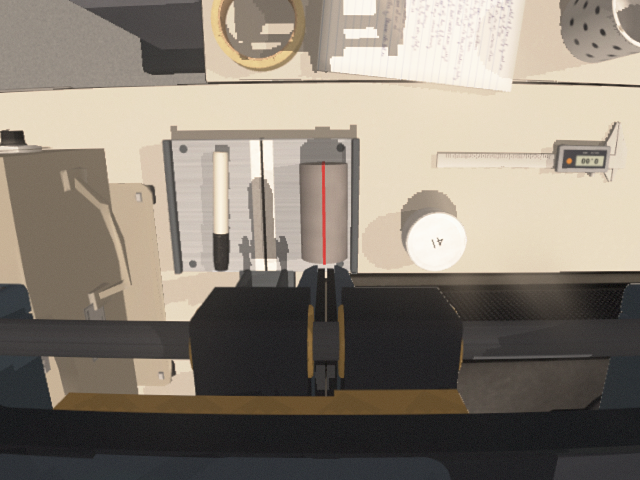

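Run:
```python
from h import *
np.set_printoptions(precision=1,suppress=True)
W=shot("wrist","w2b",(160,120,370,300),3.8)
V=W["view"]; print(-V[:3,:3].T@V[:3,3])
print(onz(W,[(262,139),(265,272)],22),onz(W,[(323,163),(324.5,264)],72))
```

```text
[373.5 362.3 475.6]
[[373.  295.2  22. ]
 [522.4 292.2  22. ]] [[396.2 360.5  72. ]
 [497.8 361.2  72. ]]
```

View pics/w2b.png

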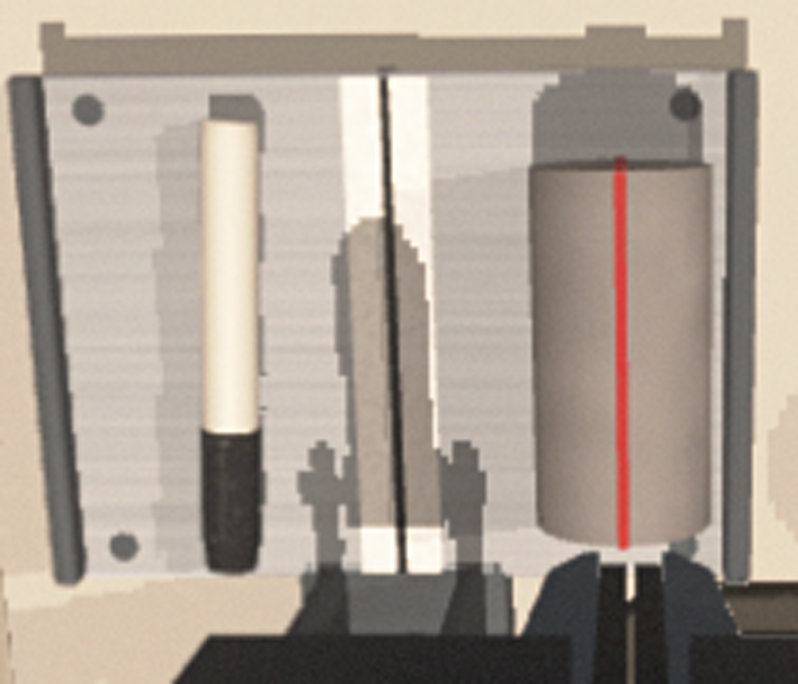

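```bash
python3 -m creep '[[1,-3,6,50,0,0,0],[1,0,0,60,0,0,0],[1,0,0,50,0,0,0],[1,0,0,40,0,0,0],[1,0,0,15,0,0,0]]'; python3 -m creep '[[1,0,0,7,0,0,0],[1,0,0,0,0,0,0],[1,0,0,0,0,0,0]]'
python3 - <<'E'
from h import *
shot("scene","sc3",(200,150,440,340),3.3); shot("side","si3",(210,150,390,300),4)
E
```

```text
time_s: 6.22
ee_pos: [444.7, 367.8, 87.2]
ee_rot: [-179.9, -0.2, 179.7]
force: [-0.0, 0.2, -0.5]
gripper_width: 0.8
time_s: 6.6
ee_pos: [447.0, 369.4, 83.4]
ee_rot: [179.9, 0.1, 179.6]
force: [0.1, 0.7, -0.7]
gripper_width: 0.5
```

View pics/sc3.png

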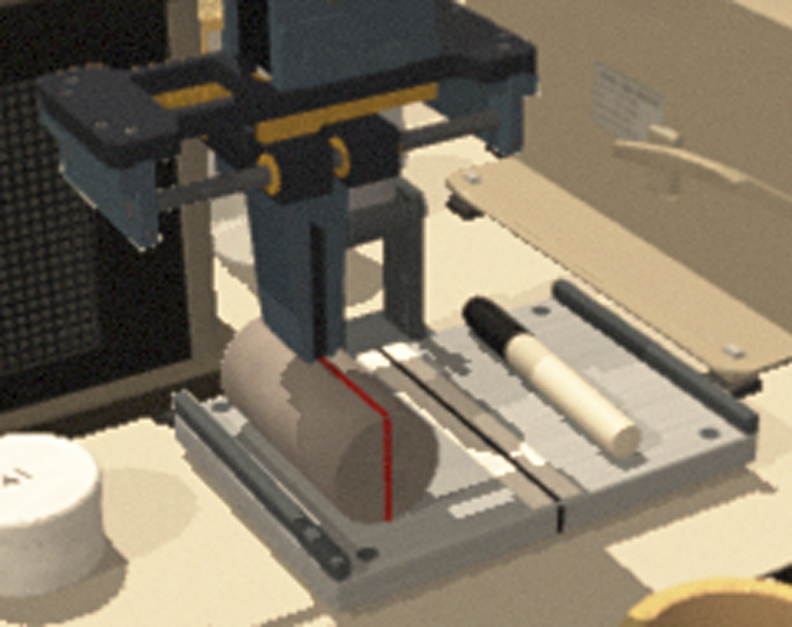

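View pics/si3.png

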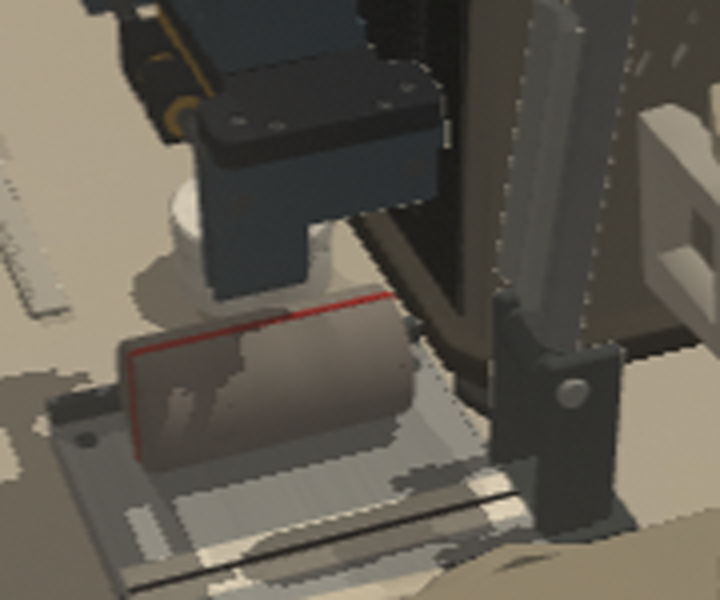

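```bash
python3 -m creep '[[1,0,0,4,0,0,0],[1,0,0,4,0,0,0],[1,0,0,0,0,0,0]]'; for i in 1; do python3 -m creep '[[1,0,0,1,0,0,0],[1,0,0,0,0,0,0]]'; done; python3 -m creep '[[1,0,0,1,0,0,0],[1,0,0,0,0,0,0]]'
```

```text
time_s: 7.08
ee_pos: [445.9, 368.5, 73.4]
ee_rot: [-180.0, -0.1, 179.6]
force: [0.1, -0.6, -0.5]
gripper_width: 0.2
time_s: 7.32
ee_pos: [446.2, 368.8, 72.8]
ee_rot: [-180.0, -0.0, 179.6]
force: [0.4, 0.1, -0.6]
gripper_width: 0.5
time_s: 7.58
ee_pos: [446.3, 368.9, 72.0]
ee_rot: [180.0, 0.0, 179.6]
force: [0.7, -0.5, 1.0]
gripper_width: 0.2
```

```bash
python3 -m creep '[[1,0,0,1,0,0,0],[1,0,0,0,0,0,0]]'; python3 -m creep '[[1,0,0,1,0,0,0],[1,0,0,0,0,0,0]]'
```

```text
time_s: 7.82
ee_pos: [446.4, 369.4, 71.8]
ee_rot: [179.9, 0.0, 179.6]
force: [-1.8, 1.0, 5.5]
gripper_width: 0.6
time_s: 8.07
ee_pos: [446.4, 369.9, 71.7]
ee_rot: [179.9, 0.1, 179.6]
force: [-3.0, 0.4, 9.3]
gripper_width: 0.3
```

```bash
python3 -m creep '[[1,0,-3,-0.5,0,0,0],[1,0,-5,0,0,0,0],[1,0,-7,0,0,0,0],[1,0,-7,0,0,0,0],[1,0,-6,0,0,0,0]]'; python3 -m creep '[[1,0,-4,0,0,0,0],[1,0,-2,0,0,0,0],[1,0,0,0,0,0,0]]';  python3 - <<'E'
from h import *
shot("scene","sc4",(200,150,440,340),3.3); shot("side","si4",(210,150,390,300),4)
E
```

```text
time_s: 8.7
ee_pos: [446.5, 341.4, 72.2]
ee_rot: [179.9, 0.1, 179.6]
force: [-2.2, 0.5, 8.8]
gripper_width: 0.6
time_s: 9.07
ee_pos: [446.5, 335.2, 72.0]
ee_rot: [179.9, 0.1, 179.6]
force: [-0.4, -0.6, 9.4]
gripper_width: 0.6
```

View pics/sc4.png

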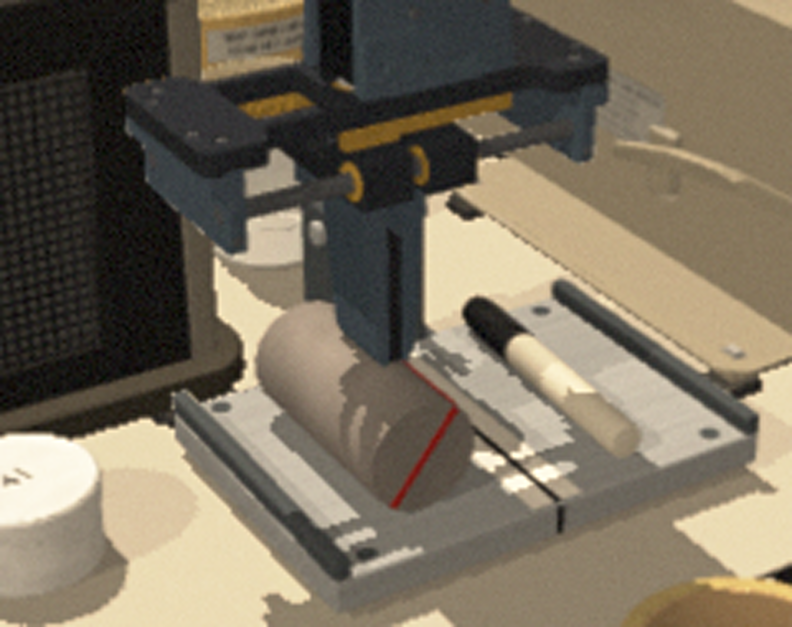

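View pics/si4.png

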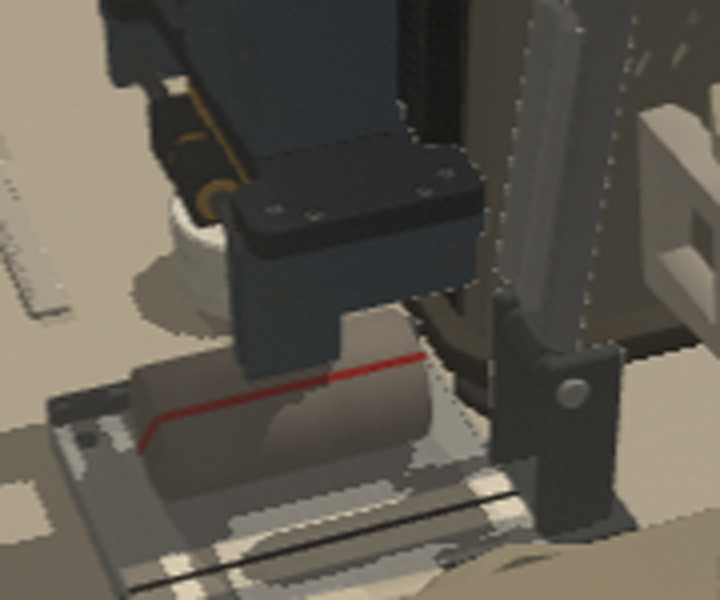

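```bash
python3 -m creep '[[1,0,0,-4,0,0,0],[1,0,0,-6,0,0,0],[1,0,9,0,0,0,0],[1,0,9,0,0,0,0],[1,0,0,4,0,0,0]]'; python3 -m creep '[[1,0,0,4,0,0,0],[1,0,0,1,0,0,0],[1,0,0,0,0,0,0],[1,0,0,0,0,0,0]]'
```

```text
time_s: 9.8
ee_pos: [446.3, 353.8, 76.2]
ee_rot: [180.0, 0.0, 179.7]
force: [-0.9, 0.2, -0.1]
gripper_width: 0.5
time_s: 10.3
ee_pos: [445.9, 352.9, 71.8]
ee_rot: [180.0, -0.0, 179.6]
force: [-2.1, 1.1, 5.8]
gripper_width: 0.0
```

```bash
python3 -m creep '[[1,0,-3,0,0,0,0],[1,0,-5,0,0,0,0],[1,0,-7,0,0,0,0],[1,0,-7,0,0,0,0],[1,0,-6,0,0,0,0]]'; python3 -m creep '[[1,0,-4,0,0,0,0],[1,0,-2,0,0,0,0],[1,0,0,0,0,0,0]]';python3 -m creep '[[1,0,0,-4,0,0,0],[1,0,0,-6,0,0,0],[1,0,9,0,0,0,0],[1,0,9,0,0,0,0],[1,0,0,4,0,0,0]]'; python3 -m creep '[[1,0,0,4,0,0,0],[1,0,0,0.7,0,0,0],[1,0,0,0,0,0,0],[1,0,0,0,0,0,0]]'
```

```text
time_s: 10.92
ee_pos: [446.0, 324.7, 72.2]
ee_rot: [180.0, 0.0, 179.6]
force: [-2.0, -0.0, 7.2]
gripper_width: 0.6
time_s: 11.3
ee_pos: [446.0, 318.6, 72.1]
ee_rot: [180.0, 0.0, 179.6]
force: [-1.5, -0.5, 7.4]
gripper_width: 0.5
time_s: 11.92
ee_pos: [446.2, 337.8, 77.3]
ee_rot: [180.0, 0.0, 179.7]
force: [0.8, -0.1, -0.8]
gripper_width: 0.2
time_s: 12.42
ee_pos: [446.1, 336.7, 72.8]
ee_rot: [180.0, 0.0, 179.6]
force: [1.2, 0.2, -0.1]
gripper_width: 0.5
```

```bash
python3 -m creep '[[1,0,0,1.2,0,0,0],[1,0,0,0,0,0,0],[1,0,0,0,0,0,0]]'
python3 - <<'E'
from h import *
shot("scene","sc5",(200,150,440,340),3.3)
E
```

```text
time_s: 12.8
ee_pos: [446.2, 336.9, 71.7]
ee_rot: [180.0, 0.0, 179.6]
force: [0.9, -0.1, 1.6]
gripper_width: 0.3
```

View pics/sc5.png

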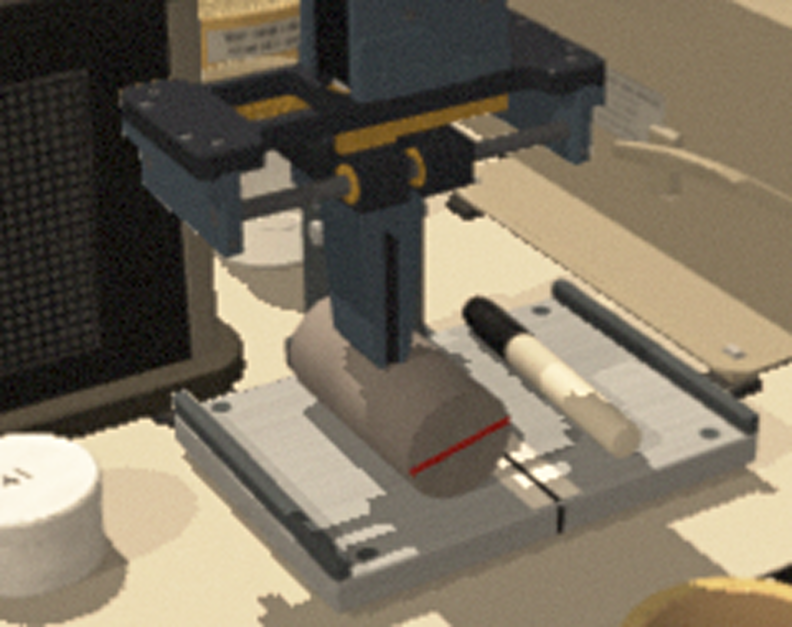

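```bash
python3 -m creep '[[1,0,-3,0.5,0,0,0],[1,0,-5,0,0,0,0],[1,0,-7,0,0,0,0],[1,0,-7,0,0,0,0],[1,0,-6,0,0,0,0]]'; python3 -m creep '[[1,0,-4,0,0,0,0],[1,0,-2,0,0,0,0],[1,0,0,0,0,0,0]]';python3 -m creep '[[1,0,0,-4,0,0,0],[1,0,0,-6,0,0,0],[1,0,0,-30,0,0,0],[1,0,30,-50,0,0,0],[1,0,30,-50,0,0,0]]'; python3 -m creep '[[1,0,30,-50,0,0,0],[1,0,0,0,0,0,0],[1,0,0,0,0,0,0]]'
python3 - <<'E'
from h import *
shot("scene","sc6",(240,200,440,340),4);shot("side","si6",(215,210,375,350),5);shot("wrist","w6",(100,60,400,300),2.5)
E
```

```text
time_s: 13.48
ee_pos: [446.3, 308.9, 72.2]
ee_rot: [179.9, 0.1, 179.6]
force: [-1.0, 0.8, 7.6]
gripper_width: 0.5
time_s: 13.85
ee_pos: [446.3, 302.9, 72.2]
ee_rot: [179.9, 0.1, 179.6]
force: [-1.8, -0.3, 7.6]
gripper_width: 0.4
time_s: 14.48
ee_pos: [446.0, 363.0, 212.4]
ee_rot: [-180.0, -0.0, 179.6]
force: [0.4, 1.2, -0.7]
gripper_width: 0.7
time_s: 14.85
ee_pos: [445.7, 392.1, 260.0]
ee_rot: [-179.9, -0.1, 179.7]
force: [-0.9, -1.1, -0.1]
gripper_width: 0.6
```

View pics/sc6.png

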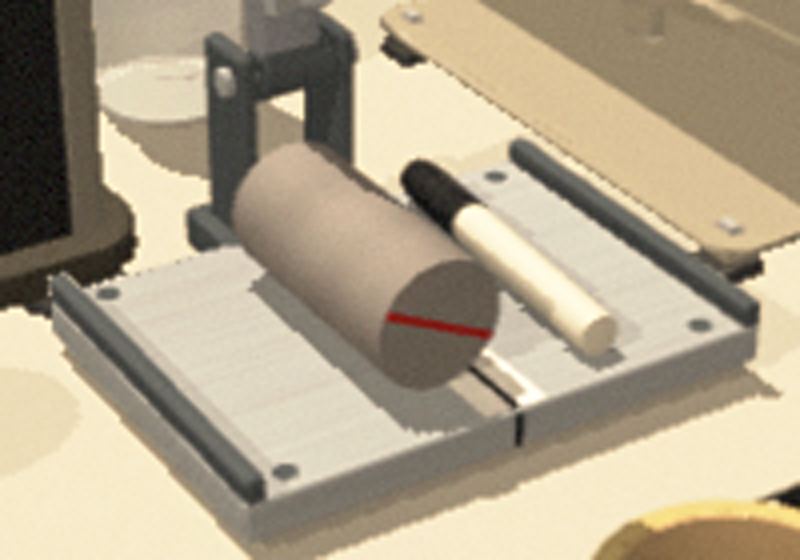

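View pics/si6.png

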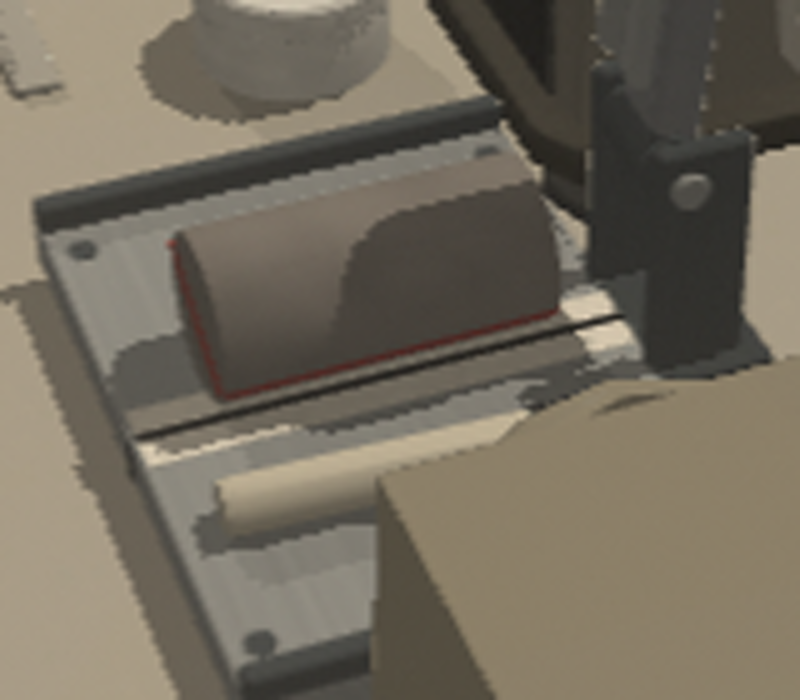

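View pics/w6.png

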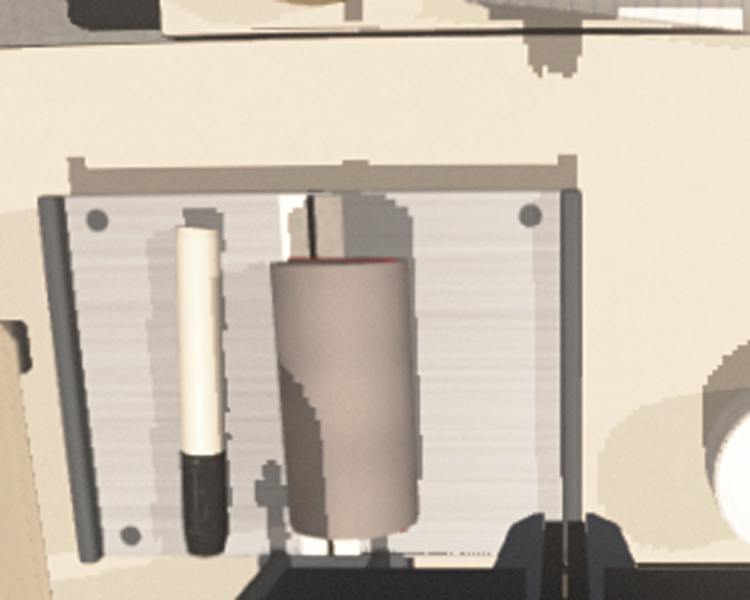

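Run:
```python
from h import *
np.set_printoptions(precision=1,suppress=True)
S=grab_frame("scene"); D=grab_frame("side"); W=grab_frame("wrist")
print(onz(S,[(350.1,281.5)],47),onz(D,[(254.7,274)],47))
# initial: red vertical on face
print(onz(S,[(240+309/4,220+288/4)],47),onz(D,[(215+143/5,210+210/5)],47))
# wrist: silhouette edges of core in crop, both ends
def w(u,v): return (100+u/2.5,60+v/2.5)
V=W["view"]; C=-V[:3,:3].T@V[:3,3]; print(C)
L=onz(W,[w(272,265),w(291,520)],47); R=onz(W,[w(407,262),w(417,520)],47); print(L,R)
print("line",onz(W,[w(311,196),w(330,548)],22))
# expected silhouette in z=47 plane for core axis y0
for y0 in (306,308,310):
    h=C[2]-47; 
    from math import *
    d=hypot(h,C[1]-y0); a=atan2(y0-C[1],h); b=asin(25/d)
    print(y0,C[1]+h*tan(a-b),C[1]+h*tan(a+b))
# side red line bottom at front: contact edge
```

```text
[[395.4 307.   47. ]] [[395.5 306.9  47. ]]
[[396.4 357.7  47. ]] [[395.1 359.3  47. ]]
[377.6 392.7 430.8]
[[399.9 284.7  47. ]
 [498.3 284.9  47. ]] [[399.4 334.8  47. ]
 [498.6 334.4  47. ]]
line [[375.1 294.7  22. ]
 [518.6 293.4  22. ]]
306 279.943802242985 331.31751014812215
308 281.98088684824114 333.2974694400612
310 284.0173354540519 335.2780647314456
```

```bash
python3 -m creep '[[1,0,-38,45,0,0,0],[1,0,-38,45,0,0,0],[1,0,0,50,0,0,0],[1,0,0,35,0,0,0],[1,0,0,8,0,0,0]]'; python3 -m creep '[[1,0,0,4,0,0,0],[1,0,0,1.5,0,0,0],[1,0,0,0,0,0,0],[1,0,0,0,0,0,0]]'
```

```text
time_s: 15.78
ee_pos: [444.5, 315.4, 75.7]
ee_rot: [-179.8, -0.2, 179.6]
force: [0.4, 0.0, 0.3]
gripper_width: 0.4
time_s: 16.27
ee_pos: [446.3, 317.1, 73.3]
ee_rot: [180.0, 0.1, 179.6]
force: [0.9, -1.1, 0.5]
gripper_width: 1.0
```

```bash
python3 -m creep '[[1,0,0,1.5,0,0,0],[1,0,0,0.7,0,0,0],[1,0,0,0,0,0,0],[1,0,0,0,0,0,0]]'
```

```text
time_s: 16.77
ee_pos: [446.3, 317.6, 71.9]
ee_rot: [179.9, 0.1, 179.6]
force: [-1.1, 0.7, 8.5]
gripper_width: 0.6
```

```bash
python3 -m creep '[[1,0,-3,0,0,0,0],[1,0,-5,0,0,0,0],[1,0,-7,0,0,0,0],[1,0,-6,0,0,0,0],[1,0,-5,0,0,0,0]]'; python3 -m creep '[[1,0,-3.5,0,0,0,0],[1,0,-1.5,0,0,0,0],[1,0,0,0,0,0,0],[1,0,0,0,0,0,0]]'
```

```text
time_s: 17.4
ee_pos: [446.4, 291.4, 72.1]
ee_rot: [179.9, 0.1, 179.6]
force: [-2.3, -0.5, 9.1]
gripper_width: 0.6
time_s: 17.9
ee_pos: [446.4, 286.4, 72.0]
ee_rot: [179.9, 0.1, 179.6]
force: [-1.8, -0.8, 9.4]
gripper_width: 0.5
```

```bash
python3 -m creep '[[1,0,0,-3,0,0,0],[1,0,0,-6,0,0,0],[1,0,0,-30,0,0,0],[1,0,30,-50,0,0,0],[1,0,30,-50,0,0,0]]'; python3 -m creep '[[1,0,30,-50,0,0,0],[1,0,0,0,0,0,0],[1,0,0,0,0,0,0]]'
python3 - <<'E'
from h import *
shot("scene","sc7",(240,200,440,340),4);shot("side","si7",(215,210,375,350),5);shot("wrist","w7",(100,60,400,300),2.5)
E
```

```text
time_s: 18.52
ee_pos: [445.9, 346.1, 210.7]
ee_rot: [-180.0, -0.0, 179.6]
force: [0.8, 0.5, 0.3]
gripper_width: 0.7
time_s: 18.9
ee_pos: [445.7, 375.1, 258.3]
ee_rot: [-179.9, -0.1, 179.7]
force: [0.2, -0.5, 0.3]
gripper_width: 0.8
```

View pics/sc7.png

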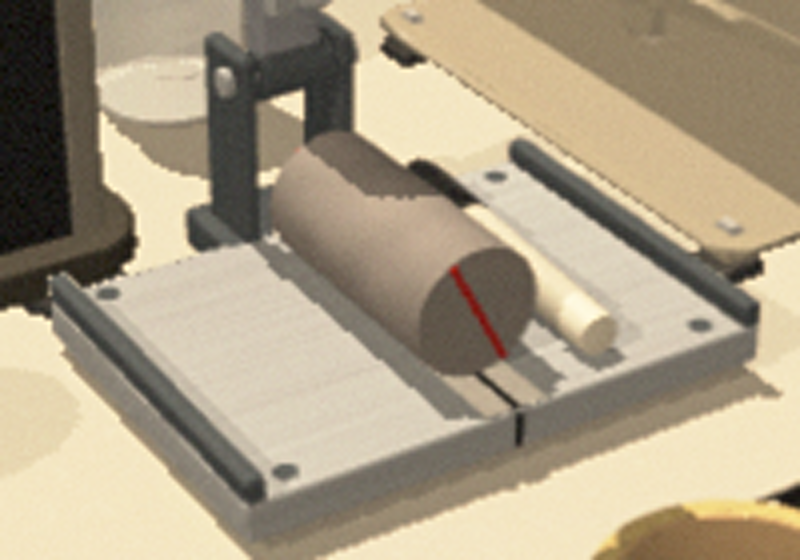

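View pics/si7.png

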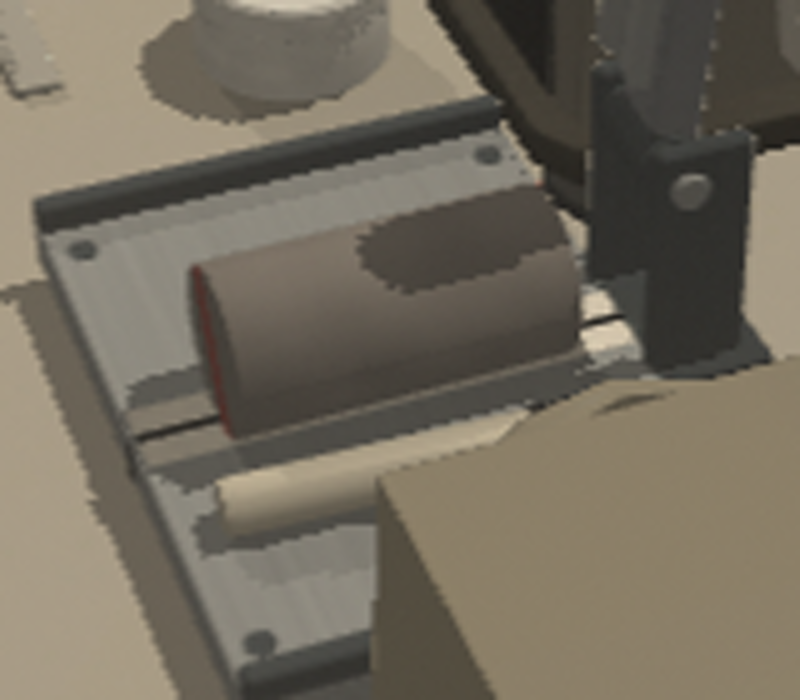

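View pics/w7.png

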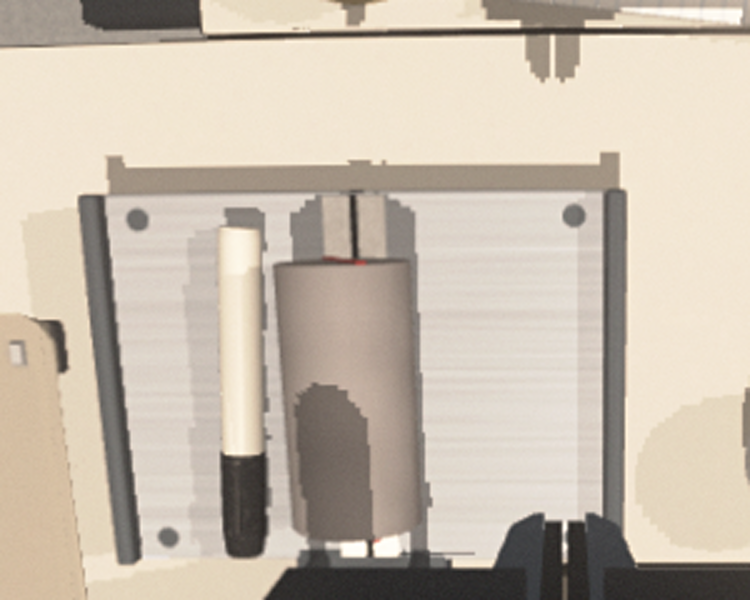

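Run:
```python
from h import *
from math import *
np.set_printoptions(precision=1,suppress=True)
S=grab_frame("scene"); D=grab_frame("side"); W=grab_frame("wrist")
print(onz(S,[(240+478/4,200+311/4)],47),onz(D,[(215+211.5/5,210+350.5/5)],47))
def w(u,v): return (100+u/2.5,60+v/2.5)
V=W["view"]; C=-V[:3,:3].T@V[:3,3]
L=onz(W,[w(275,265),w(295,525)],47); R=onz(W,[w(410,262),w(423,525)],47); print(L,R)
print("line",onz(W,[w(354,196),w(372,552)],22))
h=C[2]-47
for l,r in zip(L,R):
    f=lambda y: atan2(y-C[1],h); print("axis y", C[1]+h*tan((f(l[1])+f(r[1]))/2), "width", r[1]-l[1])
```

```text
[[396.6 290.9  47. ]] [[395.  293.4  47. ]]
[[399.7 269.3  47. ]
 [499.7 269.8  47. ]] [[399.2 319.2  47. ]
 [500.  320.   47. ]]
line [[375.2 294.8  22. ]
 [519.7 294.4  22. ]]
axis y 294.57371793909425 width 49.82796057246469
axis y 295.2066470936732 width 50.157851869930596
```

Run:
```python
from h import *
np.set_printoptions(precision=0,suppress=True)
S=grab_frame("scene"); D=grab_frame("side")
print("jar bottom",onz(S,[(283,225),(265,215),(300,215)],0))
for z in (100,150,200): print(z,onz(S,[(245,128),(298,128),(275,125)],z))
print("monitor",onz(S,[(137,158)],208), onz(D,[(300,70),(400,68)],208))
shot("scene","sc8",(200,60,360,240),3.3); shot("side","si8",(260,60,440,210),4)
```

```text
jar bottom [[676. 264.  -0.]
 [730. 273.   0.]
 [696. 218.   0.]]
100 [[936. 212. 100.]
 [876. 120. 100.]
 [920. 151. 100.]]
150 [[789. 275. 150.]
 [737. 195. 150.]
 [775. 222. 150.]]
200 [[643. 338. 200.]
 [598. 270. 200.]
 [631. 293. 200.]]
monitor [[582. 521. 208.]] [[573. 596. 208.]
 [735. 546. 208.]]
```

View pics/sc8.png

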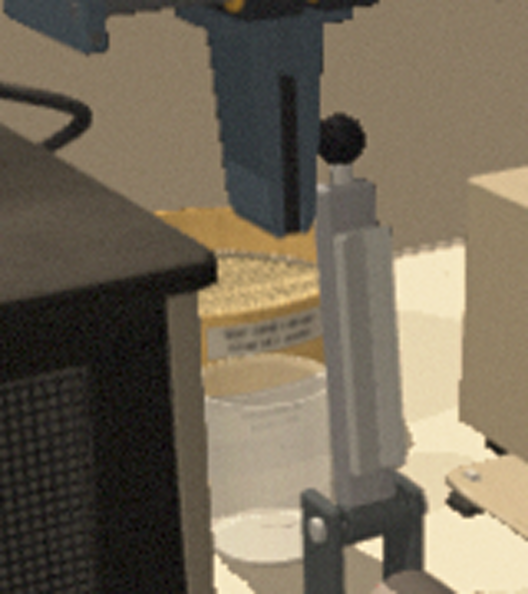

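View pics/si8.png

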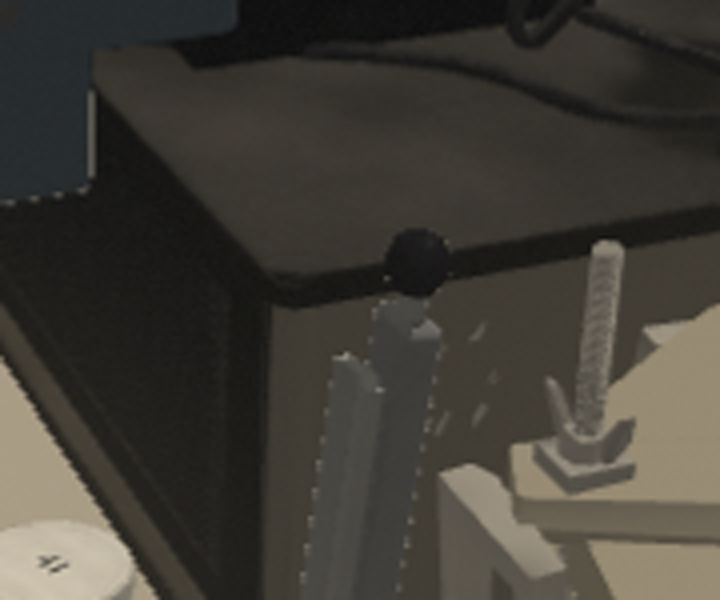

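Run:
```python
from h import *
np.set_printoptions(precision=0,suppress=True)
S=grab_frame("scene"); D=grab_frame("side")
for z in (200,240,280,320): print(z,onz(S,[(445,45),(371,45),(520,45)],z),onz(D,[(535,190),(390,190)],z))
```

```text
200 [[1020. -396.  200.]
 [1114. -228.  200.]
 [ 931. -582.  200.]] [[716. 161. 200.]
 [549. 224. 200.]]
240 [[ 848. -240.  240.]
 [ 929.  -96.  240.]
 [ 772. -399.  240.]] [[668. 113. 240.]
 [517. 170. 240.]]
280 [[ 676.  -84.  280.]
 [ 744.   35.  280.]
 [ 613. -216.  280.]] [[619.  65. 280.]
 [485. 116. 280.]]
320 [[504.  72. 320.]
 [558. 167. 320.]
 [454. -34. 320.]] [[571.  18. 320.]
 [454.  63. 320.]]
```

```bash
python3 -m creep '[[1,0,0,-45,0,0,0],[1,-48,0,0,0,0,0],[1,-48,0,0,0,0,0],[1,-48,0,0,0,0,0],[1,0,-40,0,0,0,0]]'; python3 -m creep '[[1,0,-42,0,0,0,0],[1,0,0,0,0,0,0],[1,0,0,0,0,0,0]]'
python3 - <<'E'
from h import *
shot("scene","sc9",(200,20,440,200),3.3); shot("side","si9",(220,20,440,185),3.6)
E
```

```text
time_s: 20.12
ee_pos: [593.1, 335.9, 299.8]
ee_rot: [-179.9, -0.2, 179.7]
force: [-0.0, -0.4, -1.1]
gripper_width: 0.5
time_s: 20.5
ee_pos: [589.8, 293.3, 304.5]
ee_rot: [180.0, 0.0, 179.6]
force: [-0.3, -0.2, 1.0]
gripper_width: 0.5
```

View pics/sc9.png

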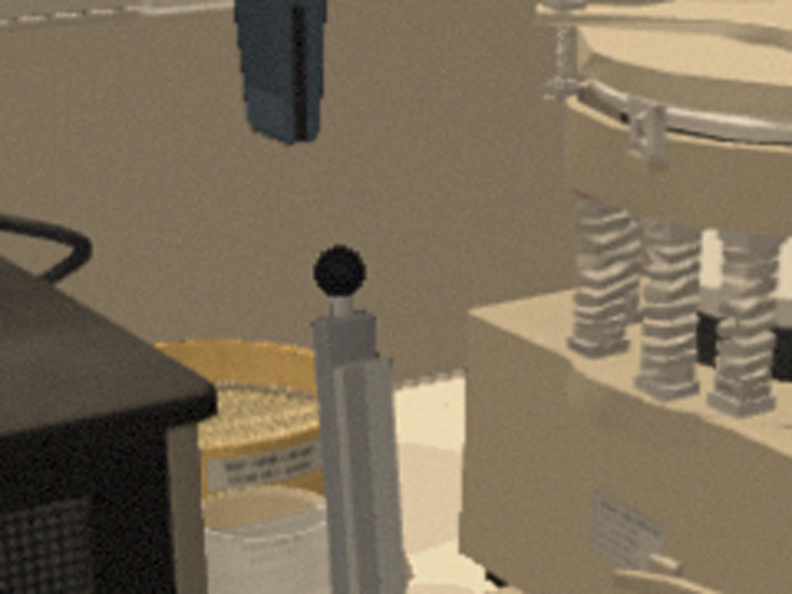

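View pics/si9.png

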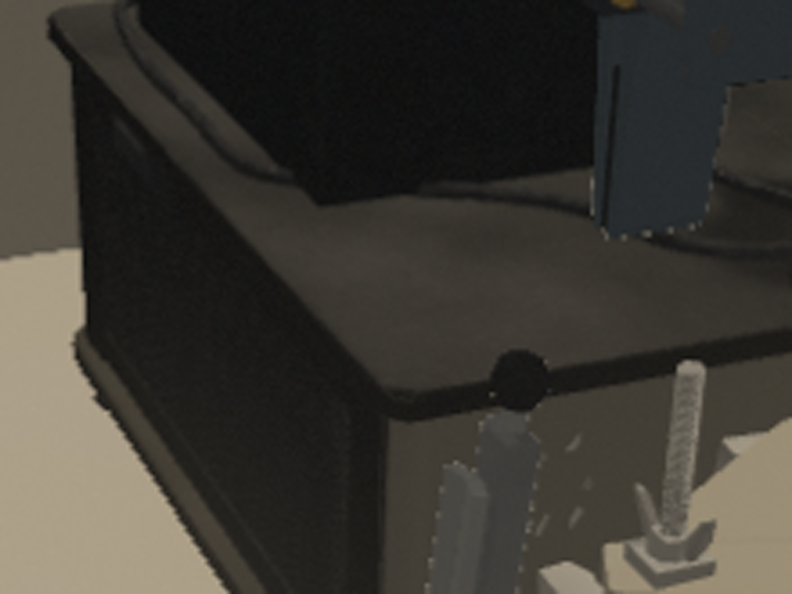

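```bash
python3 -m creep '[[1,0,0,30,0,0,0],[1,0,0,28,0,0,0],[1,6,0,0,0,0,0],[1,6,0,0,0,0,0],[1,4,0,0,0,0,0]]'; python3 -m creep '[[1,4,0,0,0,0,0],[1,4,0,0,0,0,0],[1,4,0,0,0,0,0],[1,4,0,0,0,0,0],[1,0,0,0,0,0,0]]'
python3 - <<'E'
from h import *
shot("scene","sc10",(200,20,440,200),3.3); shot("side","si10",(220,20,440,185),3.6)
E
```

```text
time_s: 21.22
ee_pos: [573.8, 293.6, 248.1]
ee_rot: [179.9, 0.2, 179.7]
force: [-0.3, 0.3, 0.6]
gripper_width: 0.4
time_s: 21.85
ee_pos: [557.3, 293.1, 246.3]
ee_rot: [-180.0, -0.0, 179.6]
force: [0.5, -0.7, -0.7]
gripper_width: 0.5
```

View pics/sc10.png

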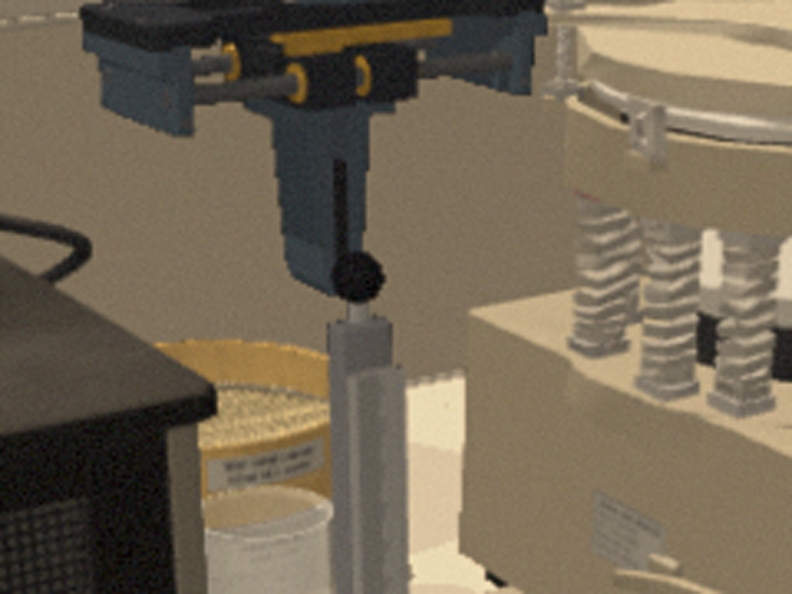

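View pics/si10.png

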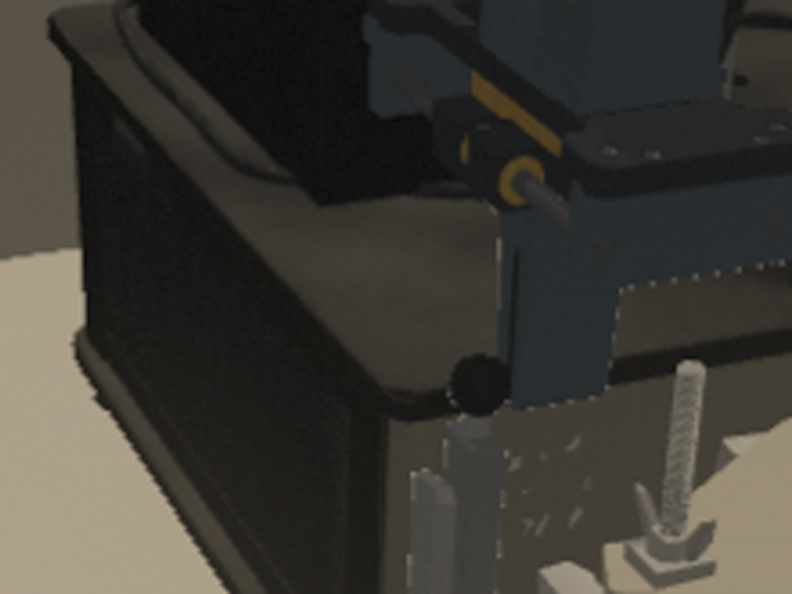

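```bash
python3 -m creep '[[1,6,0,0,0,0,0],[1,6,0,0,0,0,0],[1,6,0,0,0,0,0],[1,6,0,0,0,0,0],[1,6,0,0,0,0,0]]'; python3 -m creep '[[1,6,0,0,0,0,0],[1,5,0,0,0,0,0],[1,4,0,0,0,0,0],[1,0,0,0,0,0,0]]'
python3 - <<'E'
from h import *
shot("scene","sc11",(200,20,440,200),3.3); shot("side","si11",(220,20,440,350),1.8)
E
```

```text
time_s: 22.58
ee_pos: [527.2, 293.2, 246.2]
ee_rot: [-180.0, -0.0, 179.6]
force: [0.8, 0.1, -0.7]
gripper_width: 0.3
time_s: 23.08
ee_pos: [512.5, 293.4, 246.4]
ee_rot: [180.0, -0.0, 179.6]
force: [-0.8, 0.9, -0.1]
gripper_width: 0.6
```

View pics/si11.png

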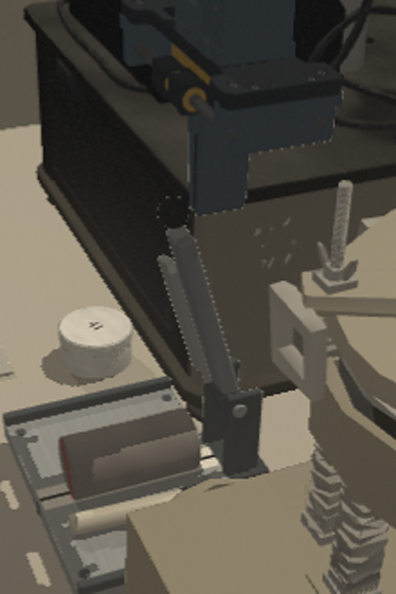

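```bash
for i in 1; do python3 -m creep '[[1,0,0,-20,0,0,0],[1,0,0,-30,0,0,0],[1,0,0,0,0,0,0],[1,0,0,0,0,0,0],[1,0,0,0,0,0,0]]'; done; python3 -m creep '[[1,0,0,0,0,0,0],[1,0,0,0,0,0,0],[1,0,0,0,0,0,0],[1,0,0,0,0,0,0],[1,0,0,0,0,0,0]]'
python3 - <<'E'
from h import *
shot("scene","sc12",(200,100,440,340),2.5); shot("side","si12",(200,150,400,350),3)
E
```

```text
time_s: 23.8
ee_pos: [512.3, 293.1, 294.9]
ee_rot: [-179.9, -0.1, 179.6]
force: [0.6, 0.6, 0.1]
gripper_width: 0.4
time_s: 24.42
ee_pos: [512.8, 293.4, 296.4]
ee_rot: [-180.0, 0.0, 179.6]
force: [-0.6, 0.8, 0.7]
gripper_width: 0.7
```

View pics/sc12.png

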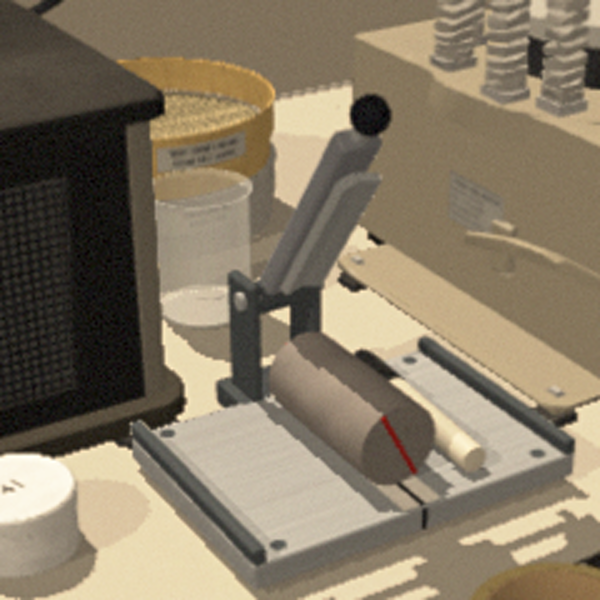

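Jaw is sinking slowly by itself (ball around pixel (348,145) in the full frame); the core hasn't moved. I'll wait.

```bash
for i in 1; do python3 -m creep '[[1,0,0,0,0,0,0],[1,0,0,0,0,0,0],[1,0,0,0,0,0,0],[1,0,0,0,0,0,0],[1,0,0,0,0,0,0]]';python3 -m creep '[[1,0,0,0,0,0,0],[1,0,0,0,0,0,0],[1,0,0,0,0,0,0],[1,0,0,0,0,0,0],[1,0,0,0,0,0,0]]';python3 -m creep '[[1,0,0,0,0,0,0],[1,0,0,0,0,0,0],[1,0,0,0,0,0,0],[1,0,0,0,0,0,0],[1,0,0,0,0,0,0]]';python3 -m creep '[[1,0,0,0,0,0,0],[1,0,0,0,0,0,0],[1,0,0,0,0,0,0],[1,0,0,0,0,0,0],[1,0,0,0,0,0,0]]'; python3 -m creep '[[1,0,0,0,0,0,0],[1,0,0,0,0,0,0],[1,0,0,0,0,0,0],[1,0,0,0,0,0,0],[1,0,0,0,0,0,0]]';done >/dev/null
python3 - <<'E'
from h import *
print(state()['time_s'])
shot("scene","sc13",(200,100,440,340),2.5); shot("side","si13",(200,150,400,350),3)
E
```

```text
27.65
```

View pics/sc13.png

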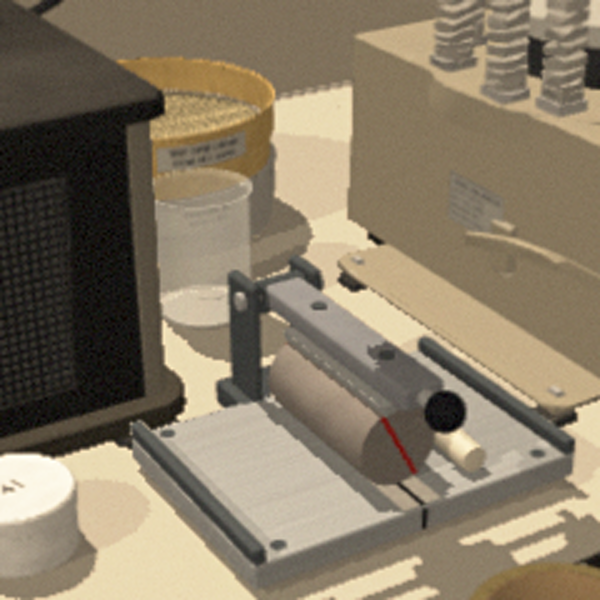

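View pics/si13.png

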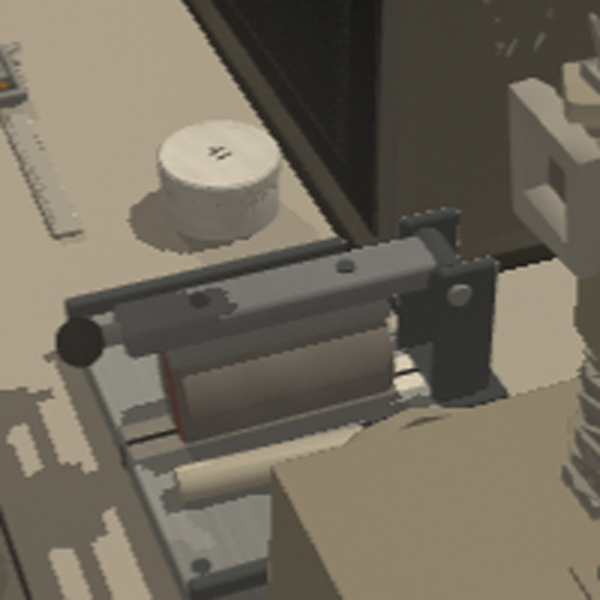

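```bash
python3 -m creep '[[1,0,0,0,0,0,0],[1,0,0,0,0,0,0],[1,0,0,0,0,0,0],[1,0,0,0,0,0,0],[1,0,0,0,0,0,0]]';python3 -m creep '[[1,0,0,0,0,0,0],[1,0,0,0,0,0,0],[1,0,0,0,0,0,0],[1,0,0,0,0,0,0],[1,0,0,0,0,0,0]]'
python3 - <<'E'
from h import *
np.set_printoptions(precision=1,suppress=True)
S=shot("scene","sc14",(300,200,440,320),5); D=shot("side","si14",(200,150,400,350),3)
a=cv2.imread("pics/si13.png");b=cv2.imread("pics/si14.png");print(cv2.absdiff(a,b).mean())
print(proj(S,[(356,291,86),(356,291,79),(356,291,93)]),proj(D,[(356,292,86),(356,292,79)]))
print("side ball seen",200+80/3,150+341/3,"scene",200+445/2.5,100+411/2.5)
E
```

```text
time_s: 28.38
ee_pos: [512.7, 293.4, 296.3]
ee_rot: [-180.0, 0.0, 179.6]
force: [-0.5, -0.5, 0.5]
gripper_width: 0.5
time_s: 29.0
ee_pos: [512.7, 293.4, 296.3]
ee_rot: [-180.0, 0.0, 179.6]
force: [-0.1, -0.3, -0.1]
gripper_width: 0.5
0.48665925925925924
[[377.9 266.1]
 [377.7 270.8]
 [378.1 261.3]] [[227.8 265.5]
 [228.2 269.6]]
side ball seen 226.66666666666666 263.6666666666667 scene 378.0 264.4
```

View pics/sc14.png

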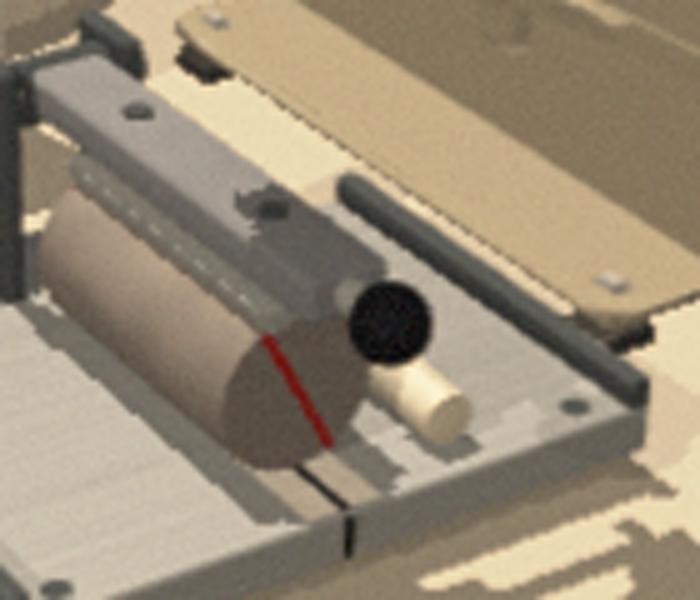

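```bash
python3 -c "from workcell import job_done; print(job_done())"
```

```text
the job is handed in; nothing more can be done
None
```

I rolled the core onto the black line and let the jaw down onto it. I handed the job in at about 29 s, and no verdict came back.

- **Rolling:** I used four light strokes on the core's top with closed fingertips, pressing about 5 to 9 N. The core rolled about 67 mm, and the red line on its end turned steadily with it, which shows rolling rather than sliding.
- **Jaw:** I pushed the ball on its end from behind with the fingertips until it began to sink. I then lifted the fingers clear and let its own weight and the damper bring it down.
- **Core position:** All three cameras put the core 0 to 1 mm off the line, parallel to it to within about half a degree. It was within a few mm of the middle along the line and had turned about 2.7 rad.
- **After closing:** The core's end was within about 0.2 pixel of where it was before. The pen did not appear to have moved.
- **Jaw at rest:** The ball on its end showed about 2 mm above its nominal level position, about 0.01 to 0.02 rad. The side view was unchanged over the last 1.3 s. The arm was clear of everything.

One disagreement: the cameras differed by 2 to 4 mm on absolute positions. I therefore measured the core against the line within each image, where they agreed to about 1 mm after the last stroke.

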